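Release a strut bar from the ratchet clamp and lean it on the panel housing

ROBOT

A 6-joint arm with a two-finger parallel gripper is mounted at the origin on the work surface. World frame = base frame: x ahead of the robot, y to its left, z up, the work surface at z = 0. Lengths are in m, angles in rad, forces in N, time in s.
With the tool pointing down it reaches from about 0.35 to 0.975 m from the base axis. Payload 4.9 kg.
Tool frame: the origin (TCP) lies midway between the tips of the shut fingers; the grasp point (between the pads) lies 19 mm behind it (bot.grasp_offset is the distance from the TCP to the grasp point, in m); z points along the fingers, y is the line along which they close (so a half turn about z gives the same grasp; the last joint's range is limited). The gripper opens to 85 mm and grips with 20 to 120 N. Pads are 22 mm wide; open, the fingers measure 114 mm over their backs; the gripper's body (76 mm by 85 mm) begins 54 mm behind the grasp point. The pads swing forward as they close: fully open they stand 13 mm farther back than shut.
Start: joints at [-1.341, 0.053, 1.613, -0, 1.476, -0.119], TCP at [0.214, -0.587, 0.231] pointing down, gripper open.
Joint ranges: [-3.01, 3.01], [-1.01, 2.22], [0.06, 2.58], [-1.02, 4.17], [0.09, 2.62], [-3.14, 3.14]. Speed limits (rad/s): [2.57, 2.57, 3.14, 3.14, 3.14, 3.14].

INTERFACE

Orientations are given as a unit quaternion [x, y, z, w].
In Python, from workcell import bot, cams, masks_of gives the robot as it stands.
- The arm moves only by the tool step_arm, never from a script. Its argument "series" is one flat list of numbers, 4 for each row, row after row: the shift along the tool's x, y, z in m, then the turn about the tool's z in degrees. A call has 1 to 12 rows; each row shifts and turns the commanded pose from where the row before left it, along the tool's axes as they then stand; what a row does not reach is not made up. A row lasts 1/12 s, in which the tool goes at most 41.7 mm and 7.16 degrees, less where a joint would pass 70% of its speed; a pose out of reach is approached as far as the arm can. A call is refused whole if a number of a shift passes 0.0417 or a number of a turn 7.16, either way. A call with a gripper value outside its range is refused whole. "hand" is the finger opening in m, from 0 to 0.0854, set as the call begins (left out, the last holds). The fingers move at their own pace and stop on an object; "squeeze" is the grip in N (left out, the last holds). Time passes only in rows, so rows that do not move let the fingers close. It gives the time, the measured TCP pose, the force, the opening and the grip force at its end, in the units of the state.
- bot.read_state(): the state, without advancing time (a new reading comes with each control period).
- cams.snapshot(name): name is "scene" or "top"; returns a dict with "img" (420x560x3 uint8, red, green, blue), "range_z" (420x560 float32, m along the optical axis (not along the pixel's ray), 0 where there is no reading), "fovy" (degrees; the focal length in pixels is half the picture's height over the tangent of half this angle, whatever the lens; pixels are square), "cx", "cy" (the principal point, pixels), "dist_coeffs" ([k1, k2, p1, p2, k3] as OpenCV has them; the pictures are not rectified), "position" and "attitude" of the camera in the world. Camera axes: x right, y up, looking along -z (the intrinsics and any distortion apply to the point x, -y, -z); pixel columns grow to the right and rows downward; lengths in m; the calibration is good to about 2 mm. A picture is of the moment at which its call begins.
- bot.hand_in(): hands the job in; it is judged then, once.
Trained networks look in the newest picture that a camera, given by its name, has taken for a name from the list of things; names that differ only in an ending like _2 or _b are one class to them, and where a whole thing is asked for, a point or a joint stands for the part that bears it (a point fixed in the world has none). Each returns a list of dicts, best first, with "score" (0 to 1); they miss things now and then, are a little off and sometimes report something else, mostly with a low value. They report only what shows in the picture. A call takes as long as a camera call. They do not tell look-alikes from the thing itself.
- masks_of(name, camera): "region" (420x560 bool, what is visible of it) and "box" ([left, top, right, bottom] in pixels, round what is visible of it).
The state is a dict: "time": time; "joint_pos": joint angles; "qvel": joint speeds; "joint_efforts": joint torques, N m; "ee_pos": TCP position; "tool_rot": TCP orientation; "wrist_force": force on the tool from outside, world axes, zero at the start; "torque": the same for the moment, N m; "width": finger opening in m; "finger_force": force on a finger pad.
Only numpy, scipy, OpenCV 4.12 (cv2) and the standard library are available. Lean on these libraries where they do the work, as an engineer would, in place of code of your own. Each camera call takes 0.05 s, during which the arm holds its last target. There are 200 camera calls.

TASK

The short aluminium strut bar is held upright in the ratchet clamp: throw the clamp's pawl right over so that it stays off the toothed wheel, and wind the crank backwards (counter-clockwise from above) all the way to open the jaw. Then lift the bar out and lean it, broad face to the wall, near the middle of the white panel housing's side wall, setting it down gently, not dropping it, on the plywood with its foot touching the inside of the stop strip, and let go. Leave the pawl thrown over, the jaw open and everything else on the bench where it was.

Things in the scene. Friction and masses are not known exactly. Their poses are not given: they have to be found in the camera images.
- clamp: Ratchet clamp fixed to the bench: grey base plate 110 x 410 mm, 12 thick. Origin on the bench; x across, y along the plate (y -150 to +260 mm), z up. Jaws 70 mm wide, tops 57 mm above the bench: fixed jaw's face at y -100, moving jaw's at y -80 when shut, retreating to +y. Toothed wheel: vertical axis at x 0, y +100 mm, radius 46, teeth tops 41 mm up. Pawl hinge at y +230.
- pawl (a joint): Steel pawl lever, hinged about the clamp's x at y +230 mm, 45 mm above the bench. 0: level towards the wheel, tooth engaged, wheel cannot turn backwards. Grows as its tooth end is lifted up and over, away from the wheel, to 2.1 rad. Let go short of upright (about 1.3 rad) it falls back into the teeth; beyond, it falls open and stays.
- pawl_grip (a point): Centre of the pawl's black cross-grip: round bar 14 mm in diameter, 28 mm long, along the clamp's x, on a short stem. At pawl 0 it lies 55 mm from the hinge towards the wheel (-y) and 25 mm above the hinge; it circles the hinge at 60 mm. Both ends are free to be pinched from above.
- crank (a joint): Toothed wheel with crank, vertical axis. 0: clamped. Grows counter-clockwise seen from above (backwards, opening): the jaw retreats 4.5 mm per rad up to the end stop at 3.0 rad. Stays where it is left (friction about 0.12 N m).
- crank_grip (a point): Middle of the crank's black upright round handle: 22 mm in diameter, 40 mm tall, spinning freely about its own vertical axis, 50 mm from the wheel's axis, this point 80 mm above the bench. At crank 0 it lies on the clamp's -x side of the wheel's axis.
- bar: Aluminium strut bar, 40 mm (its x) by 20 mm (its y) in section, 180 mm long (z), about 0.22 kg. Origin: centre of the lower end face. At the start it stands on the clamp's plate (12 mm above the bench) between the jaws, its 20 mm thickness along the clamp's y.
- rest: White panel housing fixed to the bench. Origin on the bench below the middle of its side wall: the wall is the plane y = 0, 260 mm long in x; the housing lies on -y (200 mm deep). On +y, against the wall, a level plywood foot board 160 x 100 mm (x, y), packed up on shims: its top lies somewhere 6 to 34 mm above the bench (not measured: find it by touch or sight).
- wall_top (a point): Middle of the wall's straight top edge, 116 mm above the bench. The stop strip stands on the foot board parallel to the wall: 120 mm long, centred on the wall's middle, 12 thick, 16 tall, its inner face 50 mm out (+y) from the wall. A bar with its foot against the strip and its broad face on this edge leans 0.27 rad (board lowest) to 0.37 rad (highest) from upright.
- board: Green circuit board 100 x 75 mm lying on top of the white housing; a bystander. Origin: centre of underside.
- module_a: White plastic junction box 50 x 110 x 75 mm, beyond the clamp; a bystander. Origin: centre of underside.
- module_b: A second such box; a bystander. Origin: centre of underside.
- spare_board: Green circuit board 100 x 75 mm on the bench; a bystander. Origin: centre of underside.
- jar: Screw jar, 60 mm in diameter, 70 mm tall; a bystander. Origin: centre of underside.
- screwdriver: Screwdriver lying near the robot; a bystander. Origin: underside of the tool.
- wrench: Wrench lying near the robot; a bystander. Origin: underside of the tool.
There are look-alikes about, which are no part of the job. Of the things shaped like the bar, the aluminium one is meant.

How it is judged:
By the outcome, as a careful person would: the job done as asked, in the order asked, and still so for the second after the job is handed in, with the robot touching nothing.
It also fails if it takes over 72 s, if anything falls off the work surface, if the arm or the gripper's body presses on something with over 40 N, if the wrist force passes 120 N, or if a joint passes its speed limit or range.

## Working session

There is one attempt and no reset: what is moved stays moved. The work goes in short steps, Python scripts to look and compute and a tool call to move; the robot and the scene stay as the last step left them, time stands still between calls to the robot, and variables do not carry over. Pictures are saved under pics/ and viewed, at most 10 in all, crops included, and the job is handed in when it is done.

Besides the shell and the picture viewer there is one more tool, called after "Request:" in YAML: its name, and indented under it one key for each argument. step_arm: Moves the arm, as the interface text tells. Its arguments: {"type":"object","properties":{"series":{"type":"array","items":{"type":"number"}},"hand":{"type":"number"},"squeeze":{"type":"number"}},"required":["series"]}

```bash
mkdir -p pics; ls; cat > h.py <<'E'
import numpy as np, cv2
from scipy.spatial.transform import Rotation as R
from workcell import bot, cams, masks_of
def snap(n):
    s=cams.snapshot(n); return s
def cloud(s):
    h,w=s['range_z'].shape; f=h/2/np.tan(np.radians(s['fovy'])/2)
    K=np.array([[f,0,s['cx']],[0,f,s['cy']],[0,0,1]])
    u,v=np.meshgrid(np.arange(w),np.arange(h))
    p=cv2.undistortPoints(np.stack([u,v],-1).reshape(-1,1,2).astype(np.float64),K,np.array(s['dist_coeffs'])).reshape(h,w,2)
    z=s['range_z']; c=np.stack([p[...,0]*z,-p[...,1]*z,-z],-1)
    a=np.array(s['attitude']); Rm=R.from_quat(a).as_matrix() if a.size==4 else a
    P=c@Rm.T+np.array(s['position']); P[z==0]=np.nan
    return P
def save(s,n,box=None,k=1):
    im=s['img'][...,::-1]
    if box: im=im[box[1]:box[3],box[0]:box[2]]
    cv2.imwrite('pics/'+n,cv2.resize(im,None,fx=k,fy=k,interpolation=cv2.INTER_CUBIC))
E
python3 - <<'E'
from h import *
for n in ['scene','top']:
    s=snap(n); save(s,n+'0.png'); P=cloud(s); np.savez(n+'0.npz',P=P,img=s['img'])
    print(n,s['position'],s['attitude'],s['fovy'],s['dist_coeffs'])
    for t in ['clamp','pawl','pawl_grip','crank','crank_grip','bar','rest','board','module_a','jar','spare_board','screwdriver','wrench']:
        for r in masks_of(t,n)[:4]:
            q=P[r['region']]; print(t,round(r['score'],2),np.round(r['box']).astype(int),np.round(np.nanmedian(q,0),3),np.round(np.nanmax(q[:,2]),3))
E
```

```text
pics
scene [1.23261004 0.40247625 1.25661326] [0.14653568 0.26323753 0.84473286 0.44233438] 43.55378247407964 [-0.00808049  0.          0.          0.          0.        ]
clamp 0.68 [278 216 417 328] [0.58  0.2   0.017] 0.109
clamp 0.27 [121 116 255 229] [ 0.627 -0.298  0.114] 0.138
pawl 0.6 [374 272 406 299] [0.574 0.295 0.051] 0.081
pawl_grip 0.65 [374 276 407 297] [0.575 0.295 0.052] 0.081
pawl_grip 0.2 [296 196 315 234] [0.567 0.032 0.145] 0.2
crank 0.8 [340 242 377 290] [0.571 0.218 0.037] 0.106
crank_grip 0.68 [344 241 378 286] [0.572 0.218 0.037] 0.106
crank_grip 0.37 [262 164 295 190] [ 0.432 -0.145  0.022] 0.032
bar 0.77 [317 142 330 190] [ 0.376 -0.019  0.109] 0.186
bar 0.7 [298 193 314 238] [0.566 0.033 0.141] 0.2
bar 0.58 [377 176 404 218] [0.366 0.176 0.115] 0.185
rest 0.65 [122 117 255 231] [ 0.625 -0.298  0.114] 0.138
rest 0.55 [330 190 376 222] [0.395 0.086 0.007] 0.016
board 0.71 [164 132 200 168] [ 0.572 -0.378  0.124] 0.142
module_a 0.92 [233 253 278 296] [0.746 0.011 0.073] 0.084
module_a 0.86 [280 280 324 325] [0.745 0.139 0.073] 0.083
jar 0.66 [216 238 236 266]
[... 1028 characters left out ...]
8] 0.183
bar 0.77 [190 294 220 306] [0.358 0.166 0.177] 0.183
bar 0.66 [261 203 276 226] [0.546 0.025 0.189] 0.194
bar 0.41 [330 251 345 289] [ 0.424 -0.147  0.022] 0.029
rest 0.59 [343 144 475 259] [ 0.593 -0.307  0.115] 0.124
board 0.95 [417 185 458 230] [ 0.564 -0.379  0.121] 0.138
module_a 0.83 [255 136 301 164] [0.725 0.002 0.072] 0.079
module_a 0.8 [204 138 250 164] [0.723 0.131 0.072] 0.079
jar 0.57 [315 140 336 166] [ 0.716 -0.116  0.068] 0.074
spare_board 0.83 [166 132 206 176] [0.724 0.259 0.005] 0.024
spare_board 0.48 [343 145 477 257] [ 0.593 -0.307  0.115] 0.124
screwdriver 0.9 [327 245 344 315] [ 0.416 -0.145  0.022] 0.029
wrench 0.66 [236 260 256 325] [0.365 0.089 0.006] 0.012
```

View pics/scene0.png

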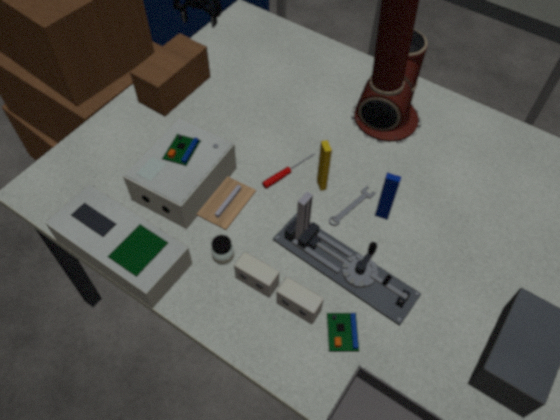

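View pics/top0.png

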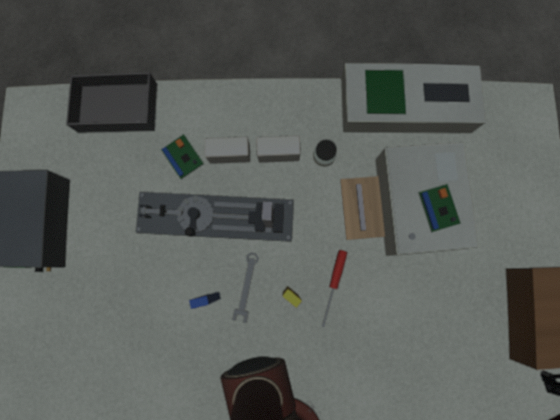

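```bash
python3 - <<'E'
from h import *
for n in ['scene','top']:
    d=np.load(n+'0.npz');P=d['P'];print(n)
    # bench plane check
    v=P[(abs(P[...,2])<.02)]; print('bench',np.percentile(v[:,2],[5,50,95]))
    for nm,(x0,x1,y0,y1,z0,z1) in dict(bartop=(.5,.62,-.03,.08,.17,.22),baralt1=(.3,.45,-.06,.03,.15,.2),baralt2=(.3,.45,.1,.24,.15,.2),mods=(.65,.85,.08,.2,.06,.09),crank=(.47,.66,.15,.28,.09,.115),pawl=(.5,.65,.25,.36,.06,.1),wheel=(.45,.68,.1,.29,.03,.045),rest=(.4,.9,-.5,-.1,.1,.119),plate=(.4,.7,-.1,.45,.009,.018),jaws=(.45,.65,-.05,.15,.05,.063)).items():
        m=(P[...,0]>x0)&(P[...,0]<x1)&(P[...,1]>y0)&(P[...,1]<y1)&(P[...,2]>z0)&(P[...,2]<z1)
        q=P[m]
        if len(q)<5: continue
        r=cv2.minAreaRect((q[:,:2]*1000).astype(np.float32))
        print(nm,len(q),np.round(np.median(q,0),4),'rect',np.round(r[0],1),np.round(r[1],1),round(r[2],1))
E
```

```text
scene
bench [-0.00433053  0.00075625  0.01011538]
bartop 176 [0.5591 0.0289 0.1904] rect [554.5  27.5] [22.3 43.4] 83.4
baralt1 164 [ 0.3722 -0.0233  0.1769] rect [366.9 -26.8] [44.1 22.8] 51.9
baralt2 203 [0.3642 0.1756 0.1763] rect [359.  175.3] [27.7 40.7] 6.2
mods 912 [0.7366 0.137  0.0749] rect [734.4 134.9] [ 53.5 109.7] 2.2
crank 55 [0.5215 0.2182 0.0984] rect [520.1 217.9] [20.8 18.1] 82.8
pawl 66 [0.5742 0.2914 0.0744] rect [571.3 290.8] [13.7 31.7] 87.9
wheel 785 [0.5736 0.2103 0.0353] rect [571.4 192.1] [ 92.3 182.3] 4.5
rest 2724 [ 0.627  -0.336   0.1169] rect [ 674.5 -356.6] [421.1 205.3] 4.3
plate 2679 [0.5914 0.2452 0.0127] rect [558.4 178.5] [508.  267.7] 66.5
jaws 362 [0.5682 0.0412 0.0572] rect [558.3  26.3] [72.4 72.2] 87.4
top
bench [-0.00465491 -0.00112092  0.00809796]
bartop 185 [0.5508 0.0273 0.1904] rect [552.6  26.4] [19.9 40.7] 89.4
baralt1 193 [ 0.3638 -0.0273  0.1783] rect [363.2 -26.6] [40.1 21.1] 50.2
baralt2 211 [0.3571 0.1721 0.1783] rect [356.4 174. ] [21.4 42.5] 14.0
mods 826 [0.7287 0.1326 0.0732] rect [731.4 132.9] [ 51.3 106.4] 1.3
crank 66 [0.5163 0.215  0.0969] rect [516.8 215.9] [19.5 18.9] 3.0
pawl 69 [0.5706 0.2892 0.0741] rect [569.9 290.6] [27.2 13.1] 2.6
wheel 792 [0.5651 0.204  0.0338] rect [555.9 191.8] [166.2  91.2] 65.9
rest 7057 [ 0.5988 -0.3465  0.1162] rect [ 593.1 -363.3] [261.7 202.5] 4.0
plate 2979 [0.5583 0.1729 0.0112] rect [566.3 170.6] [421.3 219.8] 70.8
jaws 494 [0.5514 0.0133 0.0556] rect [555.   26.3] [70.2 70.5] 86.6
```

The scene picture shows three bar-shaped things: the grey one in the clamp at (305,215), a yellow one at (324,165) and a blue one at (388,195). The grey one is the aluminium bar, because it is bare metal and stands between the jaws. The top picture shows the clamp at (215,215), with the pawl at its left end, and the plywood with its strip at (362,207) against the housing's left wall.

```bash
python3 - <<'E'
from h import *
st=bot.read_state(); Rm=R.from_quat(st['tool_rot']).as_matrix(); print('tool axes cols\n',np.round(Rm,3),st['ee_pos'],st['width'],bot.grasp_offset, st['time'])
im=cv2.imread('pics/scene0.png')
a=cv2.resize(im[130:330,270:430],None,fx=3,fy=3,interpolation=2)
b=cv2.resize(cv2.imread('pics/top0.png')[130:265,330:490],None,fx=2,fy=2,interpolation=2)
c=np.zeros((600,800,3),np.uint8); c[:,:480]=a; c[:270,480:]=b; cv2.imwrite('pics/crop1.png',c)
for n in ['scene','top']:
    P=np.load(n+'0.npz')['P'];print(n)
    X,Y,Z=P[...,0],P[...,1],P[...,2]
    # plywood heights & strip
    for nm,m in dict(ply=(X>.53)&(X<.65)&(Y>-.20)&(Y<-.165)&(Z<.06)&(Z>-.02), inner=(X>.55)&(X<.62)&(Y>-.25)&(Y<-.225)&(Z<.06)).items():
        z=Z[m]; h,e=np.histogram(z,np.arange(-.01,.06,.003)); print(nm,len(z),np.round(e[:-1][h>0],3),h[h>0])
    # top wall edge: max y of z~.116 per x
    m=(Z>.111)&(Z<.121)&(Y>-.46)&(Y<-.2)&(X>.4)&(X<.75)
    xs=np.arange(.48,.71,.02); ys=[np.percentile(Y[m&(abs(X-x)<.01)],99) for x in xs]; print('edge fit',np.polyfit(xs-.58,ys,1),'xr',np.percentile(X[m],[.5,99.5]))
    cc=P[m&(abs(Y+.28)<.015)]; print('wall x ends',cc[:,0].min(),cc[:,0].max())
E
```

```text
tool axes cols
 [[ 0.94   0.342 -0.   ]
 [ 0.342 -0.94   0.   ]
 [ 0.    -0.    -1.   ]] [ 0.21359732 -0.58733211  0.23126014] 0.08535794630694096 0.0187 1.4
scene
ply 478 [-0.007 -0.004 -0.001  0.002  0.005  0.008  0.011  0.014  0.017  0.02
  0.023  0.026  0.029  0.032  0.035] [  1  10  17   6   2   7  61 145 159  45   9   4   3   5   4]
inner 167 [0.008 0.011 0.014 0.017 0.02  0.023] [ 6 16 61 63 17  4]
edge fit [ 0.07031478 -0.26394314] xr [0.46571509 0.72960938]
wall x ends 0.45956733524344917 0.7228287839636484
top
ply 642 [-0.007 -0.004 -0.001  0.002  0.005  0.008  0.011  0.014  0.017  0.02
  0.023  0.029  0.032] [  2  11  10   1   1  16 192 304  94   4   1   3   3]
inner 254 [0.008 0.011 0.014 0.017] [  3  71 144  36]
edge fit [ 0.07369366 -0.26527016] xr [0.46142479 0.72289562]
wall x ends 0.45711195736848426 0.7154399818062771
```

View pics/crop1.png

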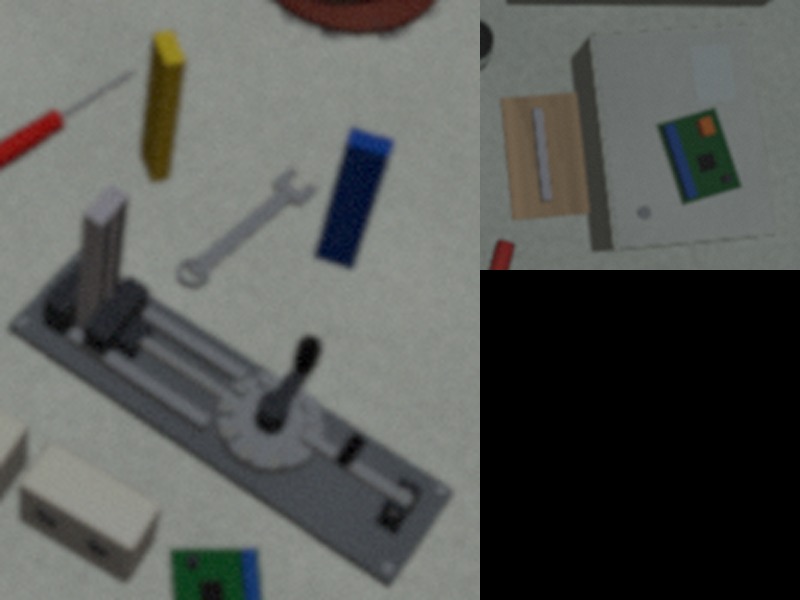

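The crop confirms it: the bare grey bar stands in the jaws, and the others are yellow and blue. First I turn the tool to the clamp's axes, then fly above the pawl.

Request:
step_arm:
  series: [0, 0, 0, -7.1, 0, 0, 0, -7.1, 0, 0, 0, -7.1, 0, 0, 0, -7.1, 0, 0, 0, -7.1, 0, 0, 0, -7.1, 0, 0, 0, -7.1, 0, 0, 0, -7.1, 0, 0, 0, -7.1, 0, 0, 0, -2.4]
  hand: 0.05

```text
time: 2.23
ee_pos: [0.2136, -0.5873, 0.2313]
tool_rot: [0.728, 0.686, 0.0, -0.0]
wrist_force: [-0.5, -1.7, -0.7]
width: 0.0497
finger_force: 0.0
```

Request:
step_arm:
  series: [0.037, 0.0125, 0, 0, 0.037, 0.0125, 0, 0, 0.037, 0.0125, 0, 0, 0.037, 0.0125, 0, 0, 0.037, 0.0125, 0, 0, 0.037, 0.0125, 0, 0, 0.037, 0.0125, 0, 0, 0.037, 0.0125, 0, 0, 0.037, 0.0125, 0, 0, 0.037, 0.0125, 0, 0, 0.037, 0.0125, 0, 0, 0.037, 0.0125, 0, 0]

```text
time: 3.23
ee_pos: [0.3924, -0.1522, 0.2317]
tool_rot: [0.73, 0.684, 0.0, 0.001]
wrist_force: [-0.2, -0.9, -0.6]
width: 0.0501
finger_force: 0.0
```

Request:
step_arm:
  series: [0.037, 0.0125, 0, 0, 0.037, 0.0125, 0, 0, 0.037, 0.0125, 0, 0, 0.037, 0.0125, 0, 0, 0.037, 0.0125, 0, 0, 0.037, 0.0125, 0, 0, 0.037, 0.0125, 0, 0, 0.037, 0.0125, 0, 0, 0.037, 0.0125, 0, 0, 0.037, 0.0125, 0, 0, 0.037, 0.0125, 0, 0, 0, 0, 0, 0]

```text
time: 4.23
ee_pos: [0.5566, 0.2484, 0.2304]
tool_rot: [0.728, 0.686, 0.001, -0.001]
wrist_force: [-1.0, -1.0, -0.1]
width: 0.05
finger_force: 0.0
```

Request:
step_arm:
  series: [0.0215, 0.006, 0, 0, 0.0215, 0.0055, 0, 0, 0, 0, 0.03, 0, 0, 0, 0.03, 0, 0, 0, 0.03, 0, 0, 0, 0.03, 0, 0, 0, 0.02, 0, 0, 0, 0.02, 0, 0, 0, 0.02, 0, 0, 0, 0, 0]

```text
time: 5.07
ee_pos: [0.5665, 0.2839, 0.0461]
tool_rot: [0.73, 0.684, -0.004, -0.002]
wrist_force: [-1.6, -0.6, -1.4]
width: 0.0498
finger_force: 0.0
```

```bash
python3 - <<'E'
from h import *
s=snap('scene'); save(s,'p2.png',[300,170,440,330],3.7)
print(bot.read_state()['ee_pos'],bot.read_state()['wrist_force'])
E
```

```text
[0.56782578 0.28442793 0.04855078] [-0.45768226 -0.35439771 -0.23548714]
```

View pics/p2.png

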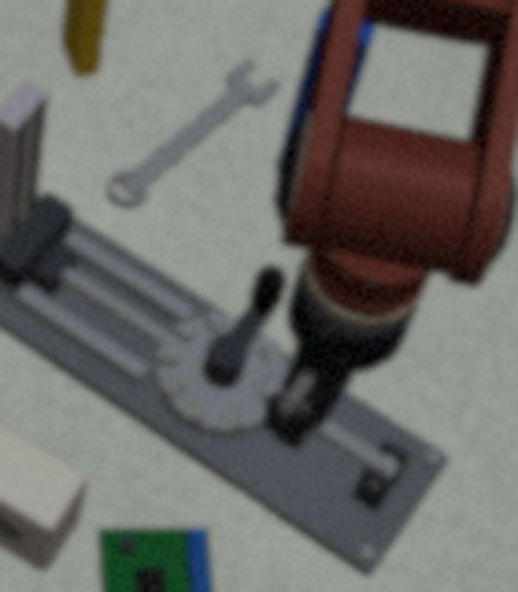

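The fingers straddle the black cross-grip at (300,400), about 6 mm short along the clamp. I correct that and close.

Request:
step_arm:
  series: [0.006, 0.002, 0, 0, 0, 0, 0, 0, 0, 0, 0, 0, 0, 0, 0, 0]

```text
time: 5.45
ee_pos: [0.5734, 0.2918, 0.0532]
tool_rot: [0.73, 0.684, 0.001, 0.001]
wrist_force: [0.7, -0.6, 0.4]
width: 0.0497
finger_force: 0.0
```

Request:
step_arm:
  series: [0, 0, 0, 0, 0, 0, 0, 0, 0, 0, 0, 0, 0, 0, 0, 0, 0, 0, 0, 0, 0, 0, 0, 0]
  hand: 0.015
  squeeze: 30

```text
time: 5.95
ee_pos: [0.5718, 0.2914, 0.0523]
tool_rot: [0.73, 0.684, -0.0, -0.0]
wrist_force: [-4.3, -1.3, 5.3]
width: 0.0274
finger_force: 30.4
```

Request:
step_arm:
  series: [0.0051, 0, -0.0091, 0, 0.0066, 0, -0.0081, 0, 0.008, 0, -0.0068, 0, 0.009, 0, -0.0053, 0, 0.0098, 0, -0.0037, 0, 0.0102, 0, -0.0019, 0]

```text
time: 6.45
ee_pos: [0.5748, 0.3408, 0.0872]
tool_rot: [0.73, 0.684, -0.001, -0.0]
wrist_force: [-3.4, -3.2, -0.4]
width: 0.0271
finger_force: 29.6
```

Request:
step_arm:
  series: [0.0105, 0, 0, 0, 0.0103, 0, 0.0017, 0, 0.0099, 0, 0.0035, 0, 0.0091, 0, 0.0051, 0, 0.0081, 0, 0.0066, 0, 0.0036, 0, 0.0039, 0, 0, 0, 0, 0, 0, 0, 0, 0]

```text
time: 7.12
ee_pos: [0.5782, 0.3949, 0.0675]
tool_rot: [0.729, 0.684, 0.001, -0.002]
wrist_force: [-5.6, 2.2, 4.0]
width: 0.0277
finger_force: 30.1
```

Request:
step_arm:
  series: [0, 0, 0, 0, 0, 0, 0, 0, 0, 0, 0, 0, 0, 0, -0.01, 0, 0, 0, -0.03, 0, 0, 0, -0.03, 0, 0, 0, -0.03, 0, 0, 0, 0, 0]
  hand: 0.05

```text
time: 7.78
ee_pos: [0.5828, 0.3933, 0.1755]
tool_rot: [0.73, 0.684, 0.007, 0.002]
wrist_force: [2.0, 0.2, 1.3]
width: 0.0497
finger_force: 0.0
```

```bash
python3 - <<'E'
from h import *
st=bot.read_state(); print(st['ee_pos'],st['time'])
for n in ['scene','top']:
    s=snap(n);P=cloud(s);X,Y,Z=P[...,0],P[...,1],P[...,2]
    m=(X>.54)&(X<.62)&(Y>.3)&(Y<.43)&(Z>.06)&(Z<.1); print(n,m.sum(),np.round(np.median(P[m],0),3) if m.any() else '')
    m=(X>.47)&(X<.57)&(Y>.17)&(Y<.27)&(Z>.088)&(Z<.106)
    if m.any(): print(np.round(np.median(P[m],0),4),np.round(cv2.minAreaRect((P[m][:,:2]*1000).astype(np.float32))[0],1))
E
```

```text
[0.5828189  0.39328269 0.17552537] 7.7833
scene 148 [0.582 0.385 0.084]
[0.5216 0.2185 0.0982] [519.8 218.8]
top 118 [0.573 0.371 0.083]
[0.5163 0.2149 0.0971] [516.8 215.9]
```

Request:
step_arm:
  series: [-0.03, -0.0085, 0, 0, -0.03, -0.0085, 0, 0, -0.03, -0.0085, 0, 0, -0.03, -0.0085, 0, 0, -0.03, -0.0085, 0, 0, -0.03, -0.0085, 0, 0, 0, 0, 0, 0, 0, 0, 0, 0]

```text
time: 8.55
ee_pos: [0.5152, 0.2137, 0.164]
tool_rot: [0.73, 0.683, -0.001, -0.001]
wrist_force: [-0.7, -0.1, 0.6]
width: 0.0499
finger_force: 0.0
```

```bash
python3 - <<'E'
from h import *
st=bot.read_state(); Rm=R.from_quat(st['tool_rot']).as_matrix()
print(st['ee_pos'],np.round(Rm.T@(np.array([.5175,.218,.064])-st['ee_pos']),4))
E
```

```text
[0.51517627 0.21366684 0.16398495] [0.0045 0.0022 0.1   ]
```

Request:
step_arm:
  series: [0.0045, 0.002, 0, 0, 0, 0, 0.025, 0, 0, 0, 0.025, 0, 0, 0, 0.025, 0, 0, 0, 0.02, 0, 0, 0, 0.005, 0, 0, 0, 0, 0, 0, 0, 0, 0]

```text
time: 9.22
ee_pos: [0.5191, 0.2202, 0.0659]
tool_rot: [0.729, 0.684, 0.0, 0.0]
wrist_force: [-0.7, 1.0, 1.1]
width: 0.0495
finger_force: 0.0
```

Request:
step_arm:
  series: [0, 0, 0, 0, 0, 0, 0, 0, 0, 0, 0, 0, 0, 0, 0, 0, 0, 0, 0, 0, 0, 0, 0, 0]
  hand: 0.01
  squeeze: 30

```text
time: 9.72
ee_pos: [0.5175, 0.22, 0.0675]
tool_rot: [0.73, 0.684, -0.001, -0.001]
wrist_force: [-8.5, -0.1, 8.8]
width: 0.0214
finger_force: 29.2
```

Request:
step_arm:
  series: [-0.0084, 0.0007, 0, 0, -0.0082, 0.0021, 0, 0, -0.0077, 0.0035, 0, 0, -0.007, 0.0047, 0, 0, -0.0061, 0.0059, 0, 0, -0.005, 0.0068, 0, 0, 0, 0, 0, 0]

```text
time: 10.3
ee_pos: [0.542, 0.1751, 0.0675]
tool_rot: [0.73, 0.683, 0.002, 0.001]
wrist_force: [1.2, -0.1, 5.3]
width: 0.0208
finger_force: 30.1
```

Request:
step_arm:
  series: [-0.0038, 0.0076, 0, 0, -0.0025, 0.0081, 0, 0, -0.0011, 0.0084, 0, 0, 0.0003, 0.0085, 0, 0, 0.0018, 0.0083, 0, 0, 0.0032, 0.0079, 0, 0, 0, 0, 0, 0]

```text
time: 10.88
ee_pos: [0.5895, 0.1731, 0.0674]
tool_rot: [0.73, 0.684, 0.002, -0.001]
wrist_force: [-2.5, 9.2, 7.5]
width: 0.0207
finger_force: 30.2
```

Request:
step_arm:
  series: [0.0044, 0.0072, 0, 0, 0.0056, 0.0064, 0, 0, 0.0066, 0.0053, 0, 0, 0.0074, 0.0042, 0, 0, 0.008, 0.0028, 0, 0, 0.0083, 0.0015, 0, 0, 0, 0, 0, 0, 0, 0, 0, 0]

```text
time: 11.55
ee_pos: [0.6167, 0.2083, 0.0673]
tool_rot: [0.729, 0.684, -0.002, -0.001]
wrist_force: [-11.2, -3.8, 13.4]
width: 0.0211
finger_force: 30.9
```

Request:
step_arm:
  series: [0.003, 0, 0, 0, 0.003, 0, 0, 0, 0, 0, 0, 0, 0, 0, 0, 0]

```text
time: 11.88
ee_pos: [0.6168, 0.2089, 0.0672]
tool_rot: [0.73, 0.684, -0.007, 0.002]
wrist_force: [-12.4, -19.1, 17.4]
width: 0.0209
finger_force: 31.3
```

Request:
step_arm:
  series: [-0.004, 0, 0, 0, 0, 0, 0, 0]

```text
time: 12.05
ee_pos: [0.6167, 0.2085, 0.0673]
tool_rot: [0.73, 0.684, -0.003, -0.0]
wrist_force: [-11.4, -6.2, 14.6]
width: 0.021
finger_force: 31.0
```

Request:
step_arm:
  series: [0, 0, 0, 0, 0, 0, 0, 0, 0, 0, 0, 0, 0, 0, 0, 0, 0, 0, -0.04, 0, 0, 0, -0.04, 0, 0, 0, -0.04, 0, 0, 0, -0.04, 0, 0, 0, 0, 0]
  hand: 0.07

```text
time: 12.8
ee_pos: [0.6227, 0.2119, 0.237]
tool_rot: [0.729, 0.684, 0.007, 0.004]
wrist_force: [-0.7, 0.7, 2.6]
width: 0.0699
finger_force: 0.0
```

```bash
python3 - <<'E'
from h import *
st=bot.read_state(); Rm=R.from_quat(st['tool_rot']).as_matrix()
s=snap('top');P=cloud(s);X,Y,Z=P[...,0],P[...,1],P[...,2]
s2=snap('scene'); save(s2,'p3.png',[270,170,430,330],3.7)
for P in (P,cloud(s2)):
    X,Y,Z=P[...,0],P[...,1],P[...,2]
    m=(X>.5)&(X<.62)&(Y>-.03)&(Y<.08)&(Z>.17)&(Z<.21); r=cv2.minAreaRect((P[m][:,:2]*1000).astype(np.float32)); print(m.sum(),r)
    m=(X>.5)&(X<.62)&(Y>-.03)&(Y<.12)&(Z>.05)&(Z<.063); print('jaws y',np.percentile(Y[m],[1,99]))
print(st['ee_pos'],np.round(Rm.T@(np.array([.5535,.027,.23])-st['ee_pos']),4))
E
```

```text
187 ((552.4833374023438, 26.358476638793945), (20.203041076660156, 40.632049560546875), 88.295654296875)
jaws y [-0.00914236  0.07531759]
180 ((554.6315307617188, 27.272735595703125), (22.748262405395508, 44.53878402709961), 84.11968994140625)
jaws y [-0.0081214   0.07540144]
[0.62269268 0.2118665  0.23697634] [-0.189  -0.0572  0.0051]
```

View pics/p3.png

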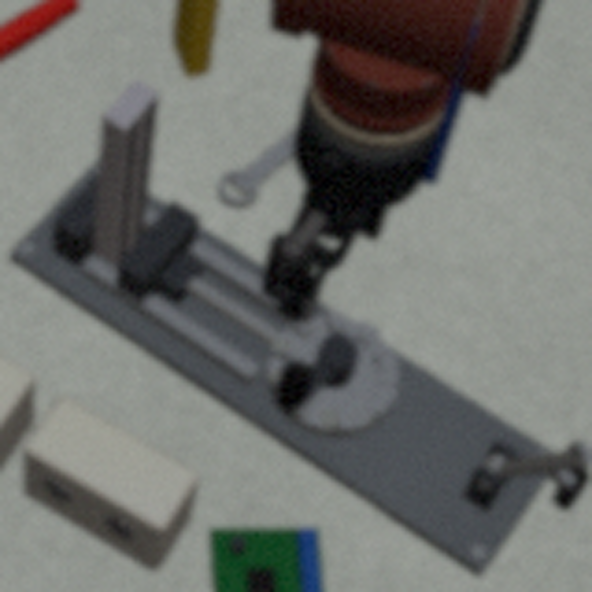

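The pawl lies thrown over at (570,475), the crank is at its far side (290,385), and the jaw has drawn away from the bar at (160,250). The bar still stands. I go above it next.

Request:
step_arm:
  series: [-0.031, -0.009, 0, 0, -0.031, -0.009, 0, 0, -0.031, -0.009, 0, 0, -0.031, -0.009, 0, 0, -0.031, -0.009, 0, 0, -0.031, -0.009, 0, 0, 0, 0, 0, 0, 0, 0, 0, 0]

```text
time: 13.57
ee_pos: [0.5508, 0.0274, 0.2229]
tool_rot: [0.731, 0.683, -0.001, -0.001]
wrist_force: [1.0, -0.8, -0.4]
width: 0.0701
finger_force: 0.0
```

```bash
python3 - <<'E'
from h import *
st=bot.read_state(); Rm=R.from_quat(st['tool_rot']).as_matrix()
print(st['ee_pos'],np.round(Rm.T@(np.array([.5535,.027,.143])-st['ee_pos']),4))
E
```

```text
[0.55078557 0.02741978 0.22287403] [-0.0003  0.003   0.0799]
```

Request:
step_arm:
  series: [0, 0.003, 0, 0, 0, 0, 0.02, 0, 0, 0, 0.02, 0, 0, 0, 0.02, 0, 0, 0, 0.02, 0, 0, 0, 0, 0, 0, 0, 0, 0]

```text
time: 14.15
ee_pos: [0.5542, 0.0294, 0.1435]
tool_rot: [0.729, 0.684, -0.001, -0.002]
wrist_force: [-0.5, 0.7, 0.2]
width: 0.0698
finger_force: 0.0
```

Request:
step_arm:
  series: [0, 0, 0, 0, 0, 0, 0, 0, 0, 0, 0, 0, 0, 0, 0, 0, 0, 0, 0, 0, 0, 0, 0, 0]
  hand: 0.03
  squeeze: 40

```text
time: 14.65
ee_pos: [0.5561, 0.0285, 0.1473]
tool_rot: [0.73, 0.684, 0.001, 0.001]
wrist_force: [-2.0, 1.4, 6.4]
width: 0.0394
finger_force: 42.3
```

Request:
step_arm:
  series: [0, 0, -0.01, 0, 0, 0, -0.02, 0, 0, 0, -0.03, 0, 0, 0, -0.03, 0, 0, 0, -0.02, 0, 0, 0, 0, -4, 0, 0, 0, -3.8, 0, 0, 0, 0]

```text
time: 15.32
ee_pos: [0.555, 0.0281, 0.2558]
tool_rot: [0.681, 0.732, 0.0, 0.0]
wrist_force: [0.2, -0.6, -3.0]
width: 0.0396
finger_force: 41.5
```

Request:
step_arm:
  series: [-0.012, 0.001, 0, 0, -0.023, 0.001, 0, 0, -0.026, 0.001, 0, 0, -0.026, 0.001, 0, 0, -0.026, 0.001, 0, 0, -0.026, 0.001, 0, 0, -0.026, 0.001, 0, 0, -0.026, 0.001, 0, 0, -0.026, 0.001, 0, 0, -0.026, 0.001, 0, 0, -0.018, 0.001, 0, 0, -0.008, 0.001, 0, 0]

```text
time: 16.32
ee_pos: [0.5857, -0.242, 0.2545]
tool_rot: [0.683, 0.731, -0.001, -0.001]
wrist_force: [-1.1, 0.6, -2.6]
width: 0.0392
finger_force: 41.5
```

```bash
python3 - <<'E'
from h import *
st=bot.read_state(); Rm=R.from_quat(st['tool_rot']).as_matrix()
W=np.array([.588,-.264,0]);yr=np.array([-.0715,.9974,0]);xr=np.array([.9974,.0715,0])
print(st['ee_pos'],st['width'],'rest xy',np.round([(st['ee_pos']-W)@xr,(st['ee_pos']-W)@yr],4),'yaw',np.degrees(np.arctan2(Rm[1,0],Rm[0,0])))
for n in ['scene','top']:
    s=snap(n); save(s,'p4%s.png'%n,[100,100,360,280] if n=='scene' else [300,110,500,280],3)
    P=cloud(s)-W; x,y,z=P@xr,P@yr,P[...,2]
    m=(abs(x)<.055)&(y>.035)&(y<.09)&(z>.022)&(z<.045); print(n,'strip y',np.percentile(y[m],[2,50,98]),'z',np.median(z[m]),'x',np.percentile(x[(abs(y-.056)<.004)&(z>.024)&(z<.04)&(abs(x)<.1)],[2,98]))
    m=(abs(x)<.075)&(y>.07)&(y<.095)&(z<.03)&(z>0); print('ply z',np.median(z[m]))
    m=(abs(x)<.03)&(abs(y-.02)<.04)&(z>.10)&(z<.2);
    if m.any(): print('bar?',np.median(P[m],0))
a=cv2.imread('pics/p4scene.png');b=cv2.imread('pics/p4top.png')
cv2.imwrite('pics/p4.png',np.hstack([cv2.resize(a,(400,277)),cv2.resize(b,(326,277))]))
E
```

```text
[ 0.58565099 -0.24195555  0.25445607] 0.039239350841107565 rest xy [-0.0008  0.0222] yaw 93.87418902020582
scene strip y [0.04973168 0.05875306 0.0668861 ] z 0.03189956231448443 x [-0.05694518  0.06059752]
ply z 0.017046665772993297
bar? [0.01029329 0.02733378 0.14785797]
top strip y [0.0496496  0.05630341 0.06192056] z 0.030467786738211045 x [-0.05824572  0.05493582]
ply z 0.014881992097102836
bar? [0.01189343 0.02949374 0.12703992]
```

View pics/p4.png

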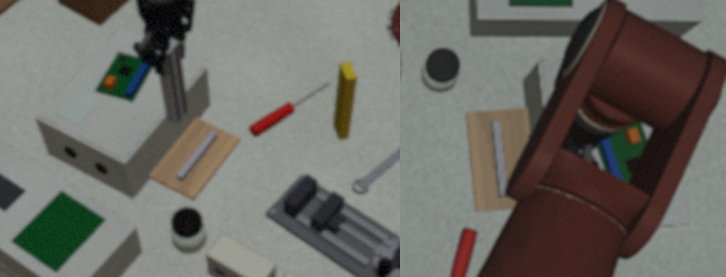

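The bar hangs upright over the slot at (175,85), and the strip is free at (197,155). The strip's inner face measures 50 mm out and the board top is at about 16 mm. I lower it until it touches.

Request:
step_arm:
  series: [0, 0, 0.02, 0, 0, 0, 0.025, 0, 0, 0, 0.025, 0, 0, 0, 0.02, 0, 0, 0, 0.006, 0, 0, 0, 0, 0, 0, 0, 0, 0, 0, 0, 0, 0]

```text
time: 17.08
ee_pos: [0.5874, -0.2392, 0.1618]
tool_rot: [0.681, 0.732, 0.0, 0.002]
wrist_force: [0.2, -0.5, -1.3]
width: 0.0394
finger_force: 41.4
```

Request:
step_arm:
  series: [0, 0, 0.002, 0, 0, 0, 0, 0, 0, 0, 0, 0]

```text
time: 17.33
ee_pos: [0.5866, -0.2393, 0.1584]
tool_rot: [0.681, 0.732, 0.0, 0.001]
wrist_force: [0.0, 0.0, -2.1]
width: 0.0395
finger_force: 41.5
```

Request:
step_arm:
  series: [0, 0, 0.002, 0, 0, 0, 0, 0, 0, 0, 0, 0]

```text
time: 17.58
ee_pos: [0.5861, -0.2391, 0.1552]
tool_rot: [0.682, 0.732, -0.0, -0.0]
wrist_force: [-0.4, 0.2, -2.8]
width: 0.0399
finger_force: 41.5
```

Request:
step_arm:
  series: [0, 0, 0.002, 0, 0, 0, 0, 0, 0, 0, 0, 0]

```text
time: 17.83
ee_pos: [0.5861, -0.2391, 0.1531]
tool_rot: [0.681, 0.732, -0.0, -0.0]
wrist_force: [-0.5, -0.1, -2.7]
width: 0.0392
finger_force: 41.5
```

Request:
step_arm:
  series: [0, 0, 0.002, 0, 0, 0, 0, 0, 0, 0, 0, 0]

```text
time: 18.08
ee_pos: [0.5865, -0.2393, 0.1518]
tool_rot: [0.681, 0.732, 0.0, 0.0]
wrist_force: [-0.8, -0.7, -0.2]
width: 0.0396
finger_force: 41.7
```

Request:
step_arm:
  series: [0, 0, 0.0015, 0, 0, 0, 0, 0, 0, 0, 0, 0]

```text
time: 18.33
ee_pos: [0.5866, -0.2395, 0.1517]
tool_rot: [0.681, 0.732, -0.0, 0.001]
wrist_force: [-2.3, -0.3, 5.3]
width: 0.0395
finger_force: 42.9
```

Request:
step_arm:
  series: [0, 0, 0.0015, 0, 0, 0, 0, 0, 0, 0, 0, 0]

```text
time: 18.58
ee_pos: [0.5867, -0.2398, 0.1516]
tool_rot: [0.681, 0.732, -0.0, 0.001]
wrist_force: [-3.2, 0.7, 10.8]
width: 0.0397
finger_force: 44.3
```

Request:
step_arm:
  series: [0, 0, -0.003, 0, 0, 0, -0.002, 0, 0, 0, 0, 0]
  squeeze: 20

```text
time: 18.83
ee_pos: [0.5862, -0.2391, 0.1532]
tool_rot: [0.681, 0.732, 0.0, -0.0]
wrist_force: [0.5, -0.2, -1.3]
width: 0.0394
finger_force: 41.5
```

Request:
step_arm:
  series: [-0.003, 0, 0, 0, -0.004, 0, 0, 0, -0.004, 0, 0, 0, -0.002, 0, 0, 0, 0, 0, 0, 0, 0, 0, 0, 0]

```text
time: 19.33
ee_pos: [0.5869, -0.2518, 0.1528]
tool_rot: [0.682, 0.732, 0.0, -0.001]
wrist_force: [0.3, 1.4, -3.3]
width: 0.0398
finger_force: 41.6
```

Request:
step_arm:
  series: [-0.002, 0, 0, 0, -0.002, 0, 0, 0, -0.002, 0, 0.0005, 0, -0.002, 0, 0.0005, 0, 0, 0, 0, 0]

```text
time: 19.75
ee_pos: [0.5873, -0.2585, 0.1526]
tool_rot: [0.681, 0.732, 0.001, -0.002]
wrist_force: [-3.3, 7.6, 1.1]
width: 0.0396
finger_force: 40.0
```

Request:
step_arm:
  series: [0, 0, 0, 0, 0, 0, 0, 0]
  hand: 0.033
  squeeze: 20

```text
time: 19.92
ee_pos: [0.5872, -0.2585, 0.1526]
tool_rot: [0.681, 0.732, 0.001, -0.002]
wrist_force: [-3.1, 6.3, 1.5]
width: 0.0395
finger_force: 40.0
```

Request:
step_arm:
  series: [-0.002, 0, 0.0005, 0, -0.002, 0, 0.0005, 0, -0.002, 0, 0.0005, 0, 0, 0, 0, 0]

```text
time: 20.25
ee_pos: [0.5881, -0.2646, 0.1517]
tool_rot: [0.681, 0.732, 0.001, -0.001]
wrist_force: [-2.2, 6.2, 2.9]
width: 0.0399
finger_force: 40.3
```

Request:
step_arm:
  series: [-0.002, 0, 0.001, 0, -0.0015, 0, 0.001, 0, 0, 0, 0, 0]

```text
time: 20.5
ee_pos: [0.5888, -0.2683, 0.1502]
tool_rot: [0.681, 0.732, 0.001, -0.001]
wrist_force: [-1.9, 7.2, 2.5]
width: 0.0396
finger_force: 40.5
```

```bash
cat > look.py <<'E'
from h import *
import sys
W=np.array([.588,-.264,0]);yr=np.array([-.0715,.9974,0]);xr=np.array([.9974,.0715,0])
s=snap('scene'); save(s,sys.argv[1],[130,60,270,240],3.3)
P=cloud(s)-W; x,y,z=P@xr,P@yr,P[...,2]
for z0 in np.arange(.02,.2,.01):   # +y face of the bar, the side the camera sees
    m=(abs(x)<.019)&(y>-.06)&(y<.049)&(abs(z-z0)<.005)
    if m.sum()>3: print(round(z0,3),m.sum(),np.round(np.percentile(y[m],[10,50,90]),4),np.round(np.median(x[m]),4))
st=bot.read_state(); print(st['ee_pos'],st['wrist_force'],st['torque'],st['time'])
E
python3 look.py p5.png
```

```text
0.02 31 [-0.0005  0.0115  0.0427] 0.0129
0.03 31 [-0.0001  0.0419  0.044 ] 0.0042
0.04 34 [0.0004 0.0397 0.0421] 0.0062
0.05 31 [0.0005 0.0372 0.0396] 0.0035
0.06 33 [0.0001 0.0347 0.0383] 0.0057
0.07 34 [0.0249 0.0327 0.0352] 0.0073
0.08 30 [0.0231 0.03   0.0326] 0.002
0.09 29 [0.0254 0.0274 0.0306] -0.0021
0.1 34 [0.0214 0.0249 0.0272] 0.0004
0.11 32 [0.0082 0.0219 0.0247] 0.0044
0.12 98 [-0.0524 -0.022   0.0206] 0.0117
0.13 28 [0.0132 0.017  0.0189] 0.0035
0.14 33 [0.0128 0.0147 0.0176] 0.001
0.15 26 [0.009  0.012  0.0141] -0.0025
0.16 34 [0.0069 0.0095 0.0127] 0.0025
0.17 32 [0.0045 0.0069 0.0101] -0.0006
0.18 42 [0.0015 0.0041 0.0068] -0.0008
0.19 31 [-0.0033  0.0009  0.004 ] -0.0036
[ 0.58883656 -0.26824038  0.15019319] [-2.02585616  6.65707294  3.62299672] [ 1.36587285  0.30934644 -0.01362375] 20.55
```

View pics/p5.png

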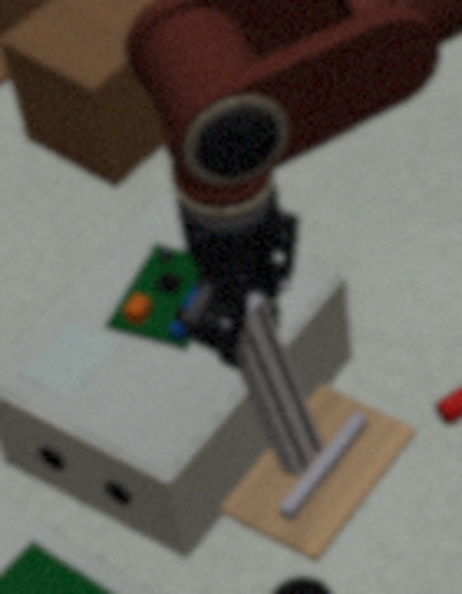

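The bar leans about 0.255 rad on the wall's edge, its foot (295,465) about 5 mm short of the strip (325,465). I go on tilting and lowering.

Request:
step_arm:
  series: [-0.0015, 0, 0.001, 0, -0.0015, 0, 0.001, 0, 0, 0, 0, 0]

```text
time: 20.8
ee_pos: [0.5893, -0.2713, 0.1487]
tool_rot: [0.681, 0.732, 0.001, -0.0]
wrist_force: [-1.6, 6.8, 5.0]
width: 0.0396
finger_force: 40.7
```

```bash
python3 look.py p6.png | grep -E '^(0.03|0.04|0.05|0.08|0.1|0.15|0.18|0.19|\[)'
```

```text
0.03 32 [0.0002 0.0459 0.0482] 0.0055
0.04 29 [-0.0004  0.044   0.0461] 0.006
0.05 40 [-0.0006  0.0406  0.0449] 0.0018
0.08 33 [0.028  0.0319 0.0358] -0.001
0.1 34 [0.023  0.0262 0.0295] 0.002
0.11 41 [-0.0154  0.0224  0.0257] 0.001
0.12 92 [-0.054  -0.0199  0.021 ] 0.0109
0.13 30 [0.0131 0.0156 0.0187] 0.0056
0.14 30 [0.0101 0.0127 0.0168] -0.0005
0.15 34 [0.0083 0.0101 0.0121] -0.0001
0.16 35 [0.0051 0.0074 0.0093] 0.0013
0.17 36 [0.0009 0.0041 0.007 ] 0.0023
0.18 34 [-0.0019  0.0008  0.0038] -0.0006
0.19 40 [-0.0104 -0.0023  0.0006] -0.0039
[ 0.58933042 -0.27128374  0.1486757 ] [-1.7357007   6.81226342  4.15234205] [ 1.4313742   0.3167554  -0.01133647] 20.85
```

Request:
step_arm:
  series: [-0.001, 0, 0.001, 0, 0, 0, 0, 0, 0, 0, 0, 0]

```text
time: 21.1
ee_pos: [0.5895, -0.2718, 0.1484]
tool_rot: [0.681, 0.732, 0.002, -0.001]
wrist_force: [-3.5, 9.9, 7.6]
width: 0.0395
finger_force: 40.9
```

Request:
step_arm:
  series: [-0.0005, 0, 0.001, 0, 0, 0, 0, 0, 0, 0, 0, 0]

```text
time: 21.35
ee_pos: [0.5895, -0.2719, 0.1483]
tool_rot: [0.681, 0.732, 0.002, -0.001]
wrist_force: [-4.3, 11.2, 11.4]
width: 0.0396
finger_force: 41.4
```

Request:
step_arm:
  series: [-0.0005, 0, 0.001, 0, 0, 0, 0, 0, 0, 0, 0, 0]

```text
time: 21.6
ee_pos: [0.5896, -0.2719, 0.1482]
tool_rot: [0.681, 0.732, 0.002, -0.001]
wrist_force: [-6.3, 13.6, 14.6]
width: 0.0397
finger_force: 41.8
```

```bash
python3 look.py p7.png | grep -E '^(0.03|0.04|0.05|0.08|0.1|0.15|0.18|0.19|\[)'
```

```text
0.03 25 [-0.0007  0.0452  0.0481] 0.0051
0.04 33 [0.0004 0.0445 0.0472] 0.0042
0.05 35 [0.0003 0.0415 0.0442] 0.0065
0.08 34 [0.0278 0.0321 0.0356] -0.0009
0.1 28 [0.0237 0.0264 0.0293] -0.0003
0.11 39 [-0.0402  0.0229  0.0266] 0.0054
0.12 82 [-0.0536 -0.0184  0.0214] 0.011
0.13 30 [0.0141 0.0163 0.0201] 0.0021
0.14 39 [0.0102 0.0131 0.0168] -0.0013
0.15 30 [0.0071 0.0094 0.0122] 0.0041
0.16 37 [0.0049 0.007  0.0093] 0.0009
0.17 32 [0.0016 0.0037 0.0056] 0.0016
0.18 41 [-0.0026  0.0002  0.0029] -0.0004
0.19 36 [-0.0121 -0.003  -0.0005] -0.005
[ 0.58955388 -0.27194423  0.14824167] [-7.08415176 13.17576571 15.00220706] [2.4142107  1.30785306 0.03372267] 21.65
```

The lean is now about 0.30 rad, the foot's corner works out 50 mm out at the strip, and the hand no longer advances: board, strip and wall all touch. I ease the load and look before letting go.

Request:
step_arm:
  series: [0.0007, 0, -0.001, 0, 0.0007, 0, -0.001, 0, 0, 0, 0, 0, 0, 0, 0, 0]

```text
time: 21.98
ee_pos: [0.5895, -0.2717, 0.1484]
tool_rot: [0.681, 0.732, 0.001, -0.0]
wrist_force: [-2.5, 8.0, 5.6]
width: 0.0397
finger_force: 40.6
```

```bash
python3 look.py p8.png | grep -E '^(0.03|0.04|0.05|0.08|0.1|0.15|0.18|0.19|\[)'; python3 -c "
import cv2;a=cv2.imread('pics/p8.png')[230:530,150:450];cv2.imwrite('pics/p8c.png',cv2.resize(a,None,fx=1.8,fy=1.8))"
```

```text
0.03 23 [-0.0013  0.0022  0.0476] 0.0039
0.04 34 [-0.0011  0.0444  0.0472] 0.0054
0.05 37 [0.0001 0.0407 0.0449] 0.007
0.08 33 [0.0065 0.0318 0.0343] 0.0033
0.1 29 [0.0237 0.0263 0.029 ] 0.001
0.11 37 [-0.0199  0.022   0.0248] 0.0041
0.12 84 [-0.054  -0.0246  0.0209] 0.0125
0.13 38 [0.0133 0.016  0.0198] 0.0017
0.14 33 [0.0107 0.013  0.0155] 0.003
0.15 35 [0.0064 0.0094 0.0125] 0.0012
0.16 30 [0.0032 0.0058 0.0089] -0.0025
0.17 28 [0.0014 0.004  0.0059] 0.0042
0.18 38 [-0.0015  0.0005  0.0033] -0.0011
0.19 35 [-0.0106 -0.0025  0.0006] -0.0027
[ 0.5894702  -0.2717653   0.14837744] [-1.9245381   7.56302422  7.38409379] [1.52166149 0.51364712 0.0131809 ] 22.0333
```

View pics/p8c.png

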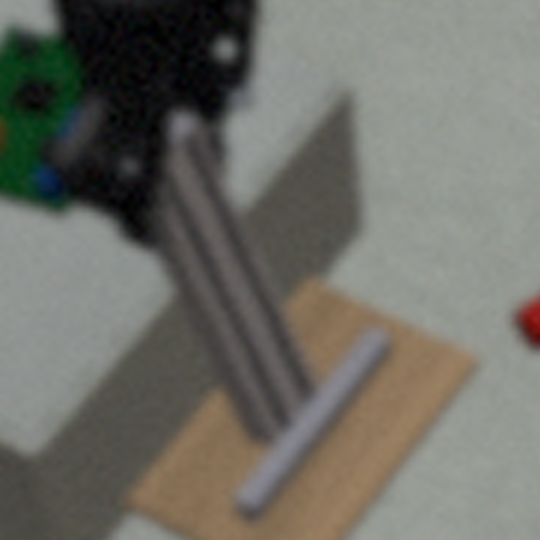

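The foot meets the strip at (300,415) and the bar lies on the wall's edge. I let go.

Request:
step_arm:
  series: [0, 0, 0, 0, 0, 0, 0, 0, 0, 0, 0, 0, 0, 0, 0, 0]
  hand: 0.06

```text
time: 22.37
ee_pos: [0.5888, -0.2737, 0.1461]
tool_rot: [0.682, 0.732, -0.0, 0.001]
wrist_force: [-0.7, -0.7, 0.2]
width: 0.0601
finger_force: 0.0
```

Request:
step_arm:
  series: [0, 0, -0.008, 0, 0, 0, -0.015, 0, 0, 0, -0.025, 0, 0, 0, -0.035, 0, 0, 0, -0.035, 0, 0, 0, -0.035, 0, 0, 0, 0, 0, 0, 0, 0, 0]

```text
time: 23.03
ee_pos: [0.5901, -0.2742, 0.3051]
tool_rot: [0.681, 0.732, 0.001, 0.005]
wrist_force: [0.5, -0.1, -0.7]
width: 0.0602
finger_force: 0.0
```

```bash
python3 look.py p9.png | grep -E '^(0.03|0.04|0.05|0.08|0.1|0.15|0.18|0.19|\[)'; python3 - <<'E'
from h import *
s=snap('scene'); a=s['img'][...,::-1]
c=cv2.resize(a[60:340,100:430],(660,560),interpolation=2); cv2.imwrite('pics/fin.png',c)
E
```

```text
0.03 23 [0.0001 0.0463 0.0478] 0.0071
0.04 35 [0.0002 0.0444 0.047 ] 0.0055
0.05 41 [0.0015 0.0405 0.0436] 0.004
0.08 33 [0.0231 0.0318 0.036 ] 0.0034
0.1 30 [0.0232 0.0262 0.03  ] 0.0009
0.11 42 [0.012  0.0223 0.0263] 0.0029
0.12 131 [-0.0554 -0.0379  0.02  ] 0.007
0.13 32 [0.0132 0.0169 0.0193] 0.0001
0.14 29 [0.0122 0.0137 0.0177] 0.0019
0.15 38 [0.0075 0.0106 0.013 ] -0.0007
0.16 30 [0.0043 0.0079 0.0103] 0.0015
0.17 33 [0.0022 0.0045 0.0073] 0.0004
0.18 38 [-0.0008  0.0019  0.0047] 0.0051
0.19 83 [-0.019  -0.0062  0.0003] 0.0009
[ 0.58921599 -0.27360844  0.3017776 ] [-0.1160405  -0.20464127 -0.6691443 ] [0.01060321 0.03201126 0.01815338] 23.0833
```

View pics/fin.png

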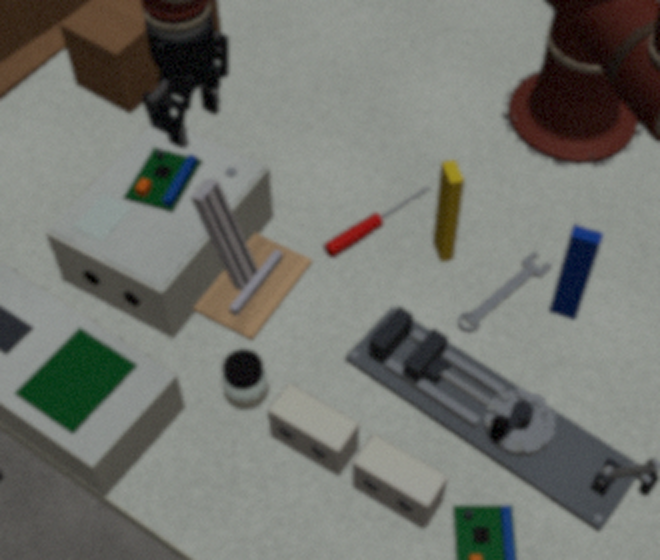

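```bash
python3 - <<'E'
from h import *
W=np.array([.588,-.264,0]);yr=np.array([-.0715,.9974,0]);xr=np.array([.9974,.0715,0])
for cam in ['scene','top']:
  A=[]
  for i in range(8):
    s=snap(cam); A.append(cloud(s))
  P=np.nanmedian(A,0)-W; x,y,z=P@xr,P@yr,P[...,2]
  m=(abs(x)<.015)&(z>.04)&(z<.17)&(y>.025-.31*(z-.1)-.006)&(y<.027-.31*(z-.1)+.008)
  for sd in (-1,1):
    q=m&(x*sd>0); 
    if q.sum()>20:
        p=np.polyfit(z[q],y[q],1); print(cam,sd,q.sum(),'slope',p[0],'y at .0225',np.polyval(p,.0225))
  t=(abs(x)<.058)&(abs(x)>.025)&(z>.026)&(z<.038)&(y>.04)&(y<.07); print('strip top y',np.round(np.percentile(y[t],[1,5,50,95,99]),4),np.median(z[t]))
  e=(z>.112)&(z<.12)&(abs(x)<.1)&(abs(x)>.03)&(y>-.02)&(y<.02); print('edge',np.percentile(y[e],[95,99]))
  b=(z>.17)&(abs(x)<.03)&(abs(y)<.04); print('bar x ',np.percentile(x[m],[2,98]))
E
```

```text
scene -1 165 slope -0.30726409853346415 y at .0225 0.049832165199617695
scene 1 167 slope -0.30890952174910696 y at .0225 0.050241145492564275
strip top y [0.0507 0.052  0.0581 0.0626 0.0628] 0.03253498069957239
edge [-0.00012207  0.00054793]
bar x  [-0.01457899  0.01445492]
top -1 184 slope -0.2940084802849641 y at .0225 0.04791684013632267
top 1 181 slope -0.29425848051532005 y at .0225 0.047942449041291045
strip top y [0.0497 0.0503 0.056  0.0613 0.0615] 0.030573012961225166
edge [-0.00014029  0.00057431]
bar x  [-0.01446455  0.01442685]
```

Scene-camera numbers put the foot's corner at 50 mm (at the strip), the top camera 1–2 mm short. I'll test it: a light push with shut fingers on the bar's outer face, above the wall's edge. That can only slide the foot out to the strip.

Request:
step_arm:
  series: [0.025, 0, 0, 0, 0.025, 0, 0, 0, 0, 0, 0.03, 0, 0, 0, 0.03, 0, 0, 0, 0.03, 0, 0, 0, 0.025, 0, 0, 0, 0.015, 0, 0, 0, 0, 0, 0, 0, 0, 0]
  hand: 0

```text
time: 24.68
ee_pos: [0.585, -0.2233, 0.1687]
tool_rot: [0.681, 0.732, -0.0, -0.001]
wrist_force: [-0.5, -0.5, 0.7]
width: 0.0002
finger_force: 0.0
```

Request:
step_arm:
  series: [-0.005, 0, 0, 0, -0.005, 0, 0, 0, -0.003, 0, 0, 0, 0, 0, 0, 0, 0, 0, 0, 0]

```text
time: 25.1
ee_pos: [0.5864, -0.2369, 0.1699]
tool_rot: [0.682, 0.732, 0.0, 0.001]
wrist_force: [0.4, -0.0, 0.5]
width: -0.0004
finger_force: 0.0
```

Request:
step_arm:
  series: [-0.003, 0, 0, 0, -0.002, 0, 0, 0, -0.002, 0, 0, 0, 0, 0, 0, 0, 0, 0, 0, 0]

```text
time: 25.52
ee_pos: [0.5865, -0.2433, 0.1688]
tool_rot: [0.682, 0.732, -0.0, -0.0]
wrist_force: [0.5, 0.1, 0.3]
width: -0.0001
finger_force: 0.0
```

Request:
step_arm:
  series: [-0.0015, 0, 0, 0, 0, 0, 0, 0, 0, 0, 0, 0]

```text
time: 25.77
ee_pos: [0.5866, -0.2447, 0.1689]
tool_rot: [0.681, 0.732, 0.0, -0.0]
wrist_force: [-1.0, -0.2, 0.1]
width: -0.0001
finger_force: 0.0
```

Request:
step_arm:
  series: [-0.0015, 0, 0, 0, 0, 0, 0, 0, 0, 0, 0, 0]

```text
time: 26.02
ee_pos: [0.5868, -0.2463, 0.1689]
tool_rot: [0.681, 0.732, 0.0, 0.0]
wrist_force: [-0.8, -0.4, 0.3]
width: -0.0001
finger_force: 0.0
```

Request:
step_arm:
  series: [-0.0015, 0, 0, 0, 0, 0, 0, 0, 0, 0, 0, 0]

```text
time: 26.27
ee_pos: [0.5868, -0.2478, 0.1689]
tool_rot: [0.682, 0.732, 0.0, -0.0]
wrist_force: [-0.3, -0.4, -0.8]
width: 0.0005
finger_force: 0.0
```

Request:
step_arm:
  series: [-0.0015, 0, 0, 0, 0, 0, 0, 0, 0, 0, 0, 0]

```text
time: 26.52
ee_pos: [0.5869, -0.2493, 0.1689]
tool_rot: [0.681, 0.732, -0.0, -0.0]
wrist_force: [-0.9, 0.6, 0.6]
width: -0.0002
finger_force: 0.0
```

Request:
step_arm:
  series: [-0.001, 0, 0, 0, 0, 0, 0, 0, 0, 0, 0, 0]

```text
time: 26.77
ee_pos: [0.587, -0.2498, 0.1688]
tool_rot: [0.681, 0.732, 0.0, -0.0]
wrist_force: [-0.2, 2.3, 0.9]
width: 0.0001
finger_force: 1.1
```

Contact at 2.3 N; a little further.

Request:
step_arm:
  series: [-0.001, 0, 0, 0, 0, 0, 0, 0, 0, 0, 0, 0]

```text
time: 27.02
ee_pos: [0.587, -0.2501, 0.1688]
tool_rot: [0.681, 0.732, 0.001, -0.001]
wrist_force: [-1.2, 5.7, 0.8]
width: 0.0001
finger_force: 2.6
```

Request:
step_arm:
  series: [-0.001, 0, 0, 0, 0, 0, 0, 0, 0, 0, 0, 0]

```text
time: 27.27
ee_pos: [0.5871, -0.2502, 0.1687]
tool_rot: [0.681, 0.732, 0.001, -0.002]
wrist_force: [-1.2, 6.7, 1.9]
width: -0.0002
finger_force: 3.9
```

The bar is stiff under nearly 7 N, so the foot is against the strip. I back off, rise and check.

Request:
step_arm:
  series: [0.002, 0, 0, 0, 0.002, 0, 0, 0, 0.006, 0, 0, 0, 0.02, 0, 0, 0, 0.02, 0, 0, 0, 0, 0, -0.03, 0, 0, 0, -0.04, 0, 0, 0, -0.04, 0, 0, 0, -0.02, 0, 0, 0, 0, 0, 0, 0, 0, 0]

```text
time: 28.18
ee_pos: [0.5843, -0.2028, 0.3012]
tool_rot: [0.682, 0.732, 0.0, 0.002]
wrist_force: [0.8, 0.3, -1.2]
width: 0.0
finger_force: 0.0
```

```bash
python3 look.py p10.png | grep -E '^(0.04|0.08|0.1 |0.15|0.18|\[)'; python3 - <<'E'
from h import *
s=snap('scene');P=cloud(s);old=np.load('scene0.npz')['P']
for t in ['board','module_a','jar','spare_board','screwdriver','wrench','pawl','bar']:
    print(t,[np.round(r['box']).astype(int).tolist() for r in masks_of(t,'scene')[:3] if r['score']>.5])
st=bot.read_state();print(st['wrist_force'],np.abs(st['qvel']).max())
print(bot.hand_in())
E
```

```text
0.04 37 [-0.0006  0.0432  0.0467] 0.0037
0.08 33 [0.0294 0.033  0.0348] 0.0035
0.1 32 [0.0213 0.0266 0.0291] 0.0029
0.15 34 [0.008  0.0106 0.0128] 0.0009
0.18 33 [-0.0011  0.0016  0.0038] 0.0045
[ 0.58349896 -0.20237193  0.29867377] [ 0.24263772 -0.33654863 -0.25067835] [-0.044773    0.00498384 -0.01677801] 28.2333
board [[163, 132, 200, 168]]
module_a [[234, 252, 279, 296]]
jar [[213, 236, 235, 266]]
spare_board [[327, 312, 360, 349]]
screwdriver [[260, 153, 315, 189]]
wrench [[326, 185, 374, 224]]
pawl []
bar [[375, 177, 404, 219], [196, 154, 231, 202], [318, 140, 331, 191]]
[ 0.02224172 -0.23135816 -0.67121215] 0.0060536663124982895
the job is handed in; nothing more can be done
None
```

The job is done and handed in at about 28 s: the pawl is thrown over, the crank is wound to its end stop with the jaw open, and the aluminium bar leans on the wall edge, its foot against the stop strip (it held still under a light push); nothing else appears to have moved.

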